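# Restart the bath pump under the deck hatch

### The job

The pump of the water bath has tripped: flip the ring pull in the flush deck hatch fully upright while the hatch is still shut, then lift the hatch and swing it right over until it leans open by itself. In the compartment below, press the square key fully and let it come up, then press the large round key fully and let it come up, one at a time, leaving the small round key unpressed and the hatch open. Do not shift the things lying around.

Things in the scene. Friction and masses are not known exactly. Their poses are not given: they have to be found in the camera images.
- unit: low white water-bath base unit fixed on the bench; black deck 345 mm (its x) by 400 mm (its y), deck top 100 mm above the bench. Origin on the bench under the centre of the flush hatch; x away from the robot at yaw 0, y left, z up. On the deck beyond the hatch stand three covered vessel rims 30 mm high, at the corners white caps 12 mm high
- hatch (a joint): angle (rad) of the flush aluminium hatch, 178 x 178 mm, 0.65 kg, in the deck: 0 = shut, grows as its right (unit -y) free edge rises and swings over to the left; 1.85 = end stop, leaning 16 degrees past upright. It falls shut below about 1.6, stays open by itself above; lifting it by the ring takes about 4 N
- hatch_hinge (a point): middle of the hinge line, along unit x on the hatch's left edge (unit y = +90 mm), at the height of the deck top
- ring (a joint): angle (rad) of the ring pull from the hatch: 0 = lying flat in its recess, pointing to the hinge (it starts at 0 to 0.15), pi/2 = square to the hatch, pi = folded right over towards the free edge (end stop). Slight friction: it stays where it is left
- ring_pivot (a point): middle of the ring pull's pivot axis, parallel to the hinge, 154 mm from the hinge line towards the free edge (unit y = -64 mm, hatch shut), 6 mm below the hatch's top face
- ring_bar (a point): middle of the ring pull's grip bar: round steel 7 mm thick, straight over 44 mm, parallel to the hinge, 50 mm from the pivot; the ring is a U, 60 mm wide between leg centres. Lying flat, the bar is at unit y = -14 mm, its centre 6 mm below the deck top. It swings up and over, away from the hinge
- recess (a point): centre of the floor of the ring's recess in the hatch: an open cup 86 mm along the hinge by 98 mm across it (unit y -74 to +24 mm), 26 mm deep, so that a finger fits either side of the bar: 46 mm free inside the ring, 34 mm beyond the bar
- well (a point): centre of the steel floor of the compartment under the hatch, 64 mm below the deck top; its opening is 182 x 182 mm. A pump motor up to 78 mm above the bench lies along its left side, unit y +40 to +83 mm
- key_square_top (a point): centre of the top face of the square key (25 x 25 mm square, white, on a 38 mm grey base) under the hatch; top 62 mm above the bench (38 mm below the deck top). The three keys stand in a row along unit x, about 52 mm apart, near unit y = -40 mm, in any order
- key_square (a joint): how far the square key is pressed, m: 0 = up, 0.006 = fully down; about 1.5 N starts it, 5 N takes it fully down, and it springs back
- key_large_top (a point): centre of the top face of the large round key (29 mm diameter round, white, on a 38 mm grey base) under the hatch; top 62 mm above the bench (38 mm below the deck top). The three keys stand in a row along unit x, about 52 mm apart, near unit y = -40 mm, in any order
- key_large (a joint): how far the large round key is pressed, m: 0 = up, 0.006 = fully down; about 1.5 N starts it, 5 N takes it fully down, and it springs back
- key_small_top (a point): centre of the top face of the small round key (15 mm diameter round, white, on a 38 mm grey base) under the hatch; top 62 mm above the bench (38 mm below the deck top). The three keys stand in a row along unit x, about 52 mm apart, near unit y = -40 mm, in any order
- key_small (a joint): how far the small round key is pressed, m: 0 = up, 0.006 = fully down; about 1.5 N starts it, 5 N takes it fully down, and it springs back
- vial: a small closed amber glass jar, 24 mm across, 45 mm tall, standing on the deck right of the hatch; bystander. Origin at its underside
- timer: a flat round grey bench timer, 52 mm across, 14 mm high, lying on the deck right of the hatch; bystander. Origin at its underside
- wrench: a 130 mm steel wrench lying on the deck's left strip, left of the hinge line; bystander. Origin at its underside, near the middle
- beaker: a glass beaker, 72 mm across, 100 mm tall, on the bench left of the unit; bystander. Origin at its underside
- bottle: an amber bottle, 64 mm across, 150 mm tall, on the bench right of the unit; bystander. Origin at its underside
- paddle: a steel stirring paddle, 200 mm long, lying on the bench at the left; bystander. Origin at its underside
- dish: a white dish, 100 mm across, 20 mm high, on the bench at the right; bystander. Origin at its underside

How it is judged:
By the outcome, as a careful person would: the job done as asked, in the order asked, and still so for the second after the job is handed in, with the robot touching nothing.
It also fails if it takes over 58 s, if anything falls off the work surface, if the arm or the gripper's body presses on something with over 40 N, if the wrist force passes 120 N, or if a joint passes its speed limit or range.

### The arm

A 6-joint arm with a two-finger parallel gripper is mounted at the origin on the work surface. World frame = base frame: x ahead of the robot, y to its left, z up, the work surface at z = 0. Lengths are in m, angles in degrees, forces in N, time in s.
With the tool pointing down it reaches from about 0.4 to 0.825 m from the base axis. Payload 7 kg.
Tool frame: the origin (TCP) lies midway between the tips of the shut fingers; the grasp point (between the pads) lies 19 mm behind it (ctrl.grasp_offset is the distance from the TCP to the grasp point, in m); z points along the fingers, x is the direction in which the jaws open and shut, and the axes are right-handed (so a half turn about z gives the same grasp; the last joint's range is limited). The gripper opens to 88 mm and grips with 3 to 60 N. Pads are 19 mm wide; open, the fingers measure 130 mm over their backs; the gripper's body (78 mm by 193 mm) begins 47 mm behind the grasp point.
Start: joints at [-60.098, 20.546, 0.682, 0, -70.136, -16.507], TCP at [0.156, -0.657, 0.227] pointing down, gripper open.
Joint ranges: [-176.03, 176.03], [-82.01, 121.73], [-58.28, 71.71], [-173.87, 95.51], [-174.79, -0.11], [-173.66, 173.66]. Speed limits (degrees/s): [136.94, 136.94, 172.46, 180, 180, 180].

### API

Orientations are given as [roll, pitch, yaw] about the fixed x, y, z axes, in that order (R = Rz(yaw) Ry(pitch) Rx(roll)).
In Python, from plant import sensors, snapshot, order, ctrl gives the robot as it stands.
- The arm moves only by the tool send_rows, never from a script. Its argument "commands" is a list of rows, each a list of 3 entries, a list of its own where there are three numbers: the closure, from 0 (fully open) to 1 (shut), then the shift along the world's x, y, z in units of 0.25 m (1.0 is 0.25 m), then the turn, a rotation vector about the world's x, y, z in units of 360 degrees (1.0 is 360 degrees). In form: [[hand, [x, y, z], [ax, ay, az]], ...]. A call has 1 to 12 rows; each row shifts and turns the pose as measured when the row begins; what a row does not reach is not made up. A row lasts 1/10 s, in which the tool goes at most 50 mm and 8.59 degrees, less where a joint would pass 70% of its speed; a pose out of reach is approached as far as the arm can. A call with a number of a shift or a turn outside -1 to 1 is refused whole. A call with a gripper value outside its range is refused whole. The fingers move at their own pace and stop on an object; the grip force is fixed at half the most. Time passes only in rows, so rows that do not move let the fingers close. It gives the time, the measured TCP pose, the force and the opening at its end, in the units of the state.
- sensors.get_obs(): the state, without advancing time (a new reading comes with each control period).
- snapshot(name): name is "scene" or "side" or "wrist"; returns a dict with "color" (400x640x3 uint8, blue, green, red), "z_map" (400x640 float32, m along the optical axis (not along the pixel's ray), 0 where there is no reading), "mtx" (3x3 intrinsics, pixels), "xyz" and "attitude" of the camera in the world. Camera axes: x right, y down, z forward; pixel columns grow to the right and rows downward; lengths in m; the calibration is good to about 2 mm. A picture is of the moment at which its call begins.
- order.close_job(): hands the job in, once; it reports no verdict.
The state is a dict: "clock": time; "joint_pos": joint angles; "qvel": joint speeds; "tau": joint torques, N m; "tool_pos": TCP position; "orientation": TCP orientation; "force": force on the tool from outside, world axes, zero at the start; "moment": the same for the moment, N m; "opening": finger opening in m.
Only numpy, scipy, OpenCV 4.12 (cv2) and the standard library are available. Lean on these libraries where they do the work, as an engineer would, in place of code of your own. Each camera call takes 0.05 s, during which the arm holds its last target.

## Working session

There is one attempt and no reset: what is moved stays moved. The work goes in short steps, Python scripts to look and compute and a tool call to move; the robot and the scene stay as the last step left them, time stands still between calls to the robot, and variables do not carry over. Pictures are saved under pics/ and viewed, and the job is handed in when it is done.

Besides the shell and the picture viewer there is one more tool, called after ">>>" by a JSON object that holds its "op" and its "data". send_rows: Moves the arm, as the interface text tells. Its arguments: {"type":"object","properties":{"commands":{"type":"array","items":{"type":"array"}}},"required":["commands"]}

```bash
ls; mkdir -p pics
python3 - <<'E'
from plant import sensors, snapshot, order, ctrl
import cv2
print(sensors.get_obs()); print(ctrl.grasp_offset)
for n in ("scene","side","wrist"):
    s=snapshot(n); cv2.imwrite(f"pics/a_{n}.png",s["color"]); print(n,s["mtx"].tolist(),s["xyz"],s["attitude"])
E
```

```text
pics
{'clock': 0.0, 'joint_pos': array([-6.00964760e+01,  2.05913808e+01,  6.33437377e-01, -1.96043518e-02,
       -7.01361575e+01, -1.65070298e+01]), 'qvel': array([ 0.04377946, -0.05479371, -0.01150749, -0.00611582, -0.01798304,
        0.04373223]), 'tau': array([ 4.10204939e-04, -5.82716310e+01,  2.93055224e+01,  6.99775949e+00,
        6.83968668e-03, -1.55963507e-04]), 'tool_pos': array([ 0.15624591, -0.65615983,  0.22562237]), 'orientation': array([-1.79990930e+02, -9.54592975e-02,  1.03389810e+02]), 'force': array([ 0.45411596,  0.94683009, -0.22784336]), 'moment': array([-0.01241686,  0.0137722 ,  0.00518762]), 'opening': 0.08746974502933487}
0.0188
scene [[492.9931795600116, 0.0, 321.8977325949892], [0.0, 492.9931795600116, 200.63076602202105], [0.0, 0.0, 1.0]] [1.14121018 0.75590037 1.19106026] [-138.21436729    0.25246783  141.54893599]
side [[519.5261060804764, 0.0, 322.9812320913995], [0.0, 519.5261060804764, 197.502217734987], [0.0, 0.0, 1.0]] [-0.13417358  1.15622612  0.90106821] [-121.21237073    1.45374484 -150.41538421]
wrist [[347.10113949750064, 0.0, 319.3129454980638], [0.0, 347.10113949750064, 193.52223384024174], [0.0, 0.0, 1.0]] [ 0.08762305 -0.67249237  0.38355897] [ 1.64655141e+02 -1.11318965e-01  1.03398249e+02]
```

View pics/a_scene.png

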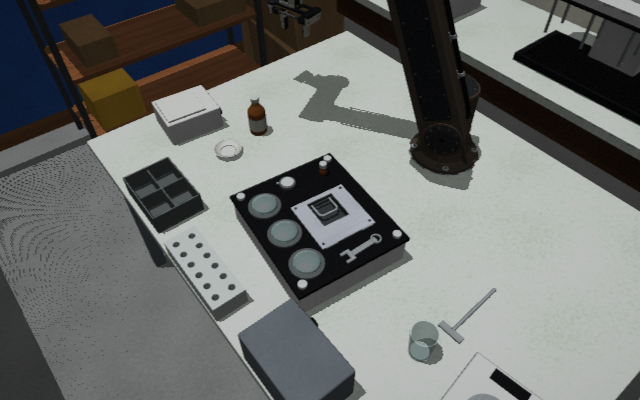

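View pics/a_side.png

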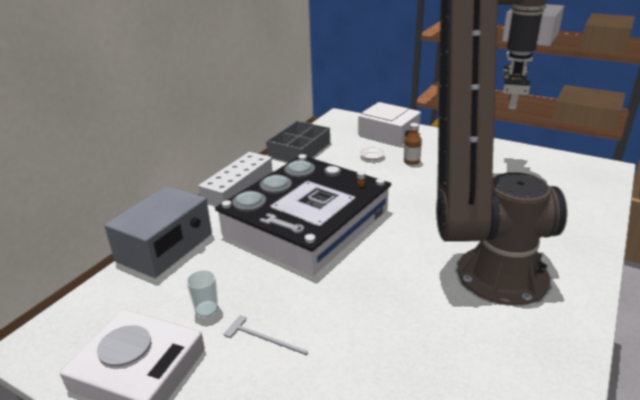

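View pics/a_wrist.png

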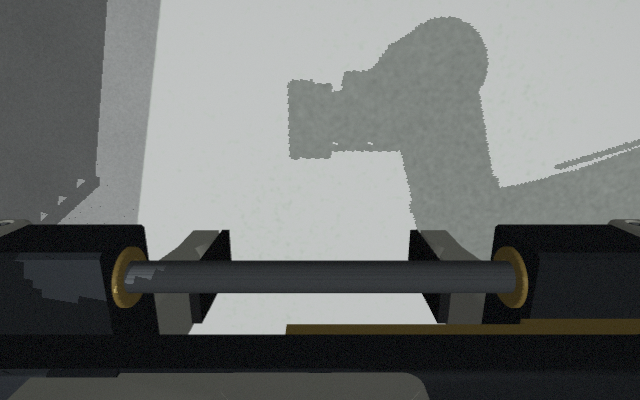

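The scene view shows the unit with its deck centred near (320,230), the hatch near (333,215) and the ring recess near (325,207). The wrench is near (362,247), the vial at (323,168) and the timer at (288,183).

```bash
cat > h.py <<'E'
from plant import sensors, snapshot, order, ctrl
import cv2, numpy as np
from scipy.spatial.transform import Rotation as R
def rot(a): return R.from_euler('xyz',a,degrees=True).as_matrix()
def cloud(s):
    z=s["z_map"]; K=s["mtx"]; v,u=np.mgrid[:z.shape[0],:z.shape[1]]
    p=np.stack([(u-K[0,2])/K[0,0]*z,(v-K[1,2])/K[1,1]*z,z],-1)
    w=p@rot(s["attitude"]).T+s["xyz"]; w[z<=0]=np.nan; return w
def proj(s,P):
    c=(np.atleast_2d(P)-s["xyz"])@rot(s["attitude"]); K=s["mtx"]
    return np.stack([c[:,0]/c[:,2]*K[0,0]+K[0,2],c[:,1]/c[:,2]*K[1,1]+K[1,2]],-1)
def rayz(s,uv,z):
    K=s["mtx"]; uv=np.atleast_2d(uv); d=np.c_[(uv[:,0]-K[0,2])/K[0,0],(uv[:,1]-K[1,2])/K[1,1],np.ones(len(uv))]@rot(s["attitude"]).T
    return s["xyz"]+d*((z-s["xyz"][2])/d[:,2])[:,None]
def st():
    o=sensors.get_obs(); print(round(o["clock"],2),o["tool_pos"].round(4),o["orientation"].round(2),o["force"].round(1),o["moment"].round(2),round(o["opening"],4),o["joint_pos"].round(1)); return o
E
python3 - <<'E'
from h import *
for n in ("scene","side"):
    s=snapshot(n); w=cloud(s); g=s["color"].mean(2)
    m=(abs(w[...,2]-.1)<.012)&(w[...,0]>.3)&(w[...,0]<.95)&(abs(w[...,1])<.35)
    # largest comp
    def comp(m):
        k,l,st_,c=cv2.connectedComponentsWithStats(m.astype(np.uint8)); i=1+st_[1:,4].argmax(); return l==i
    d=comp(m); r=cv2.minAreaRect(w[d][:,:2].astype(np.float32)); print(n,"deck",r,np.median(w[d][:,2]))
    hm=comp(d&(g>120)); r=cv2.minAreaRect(w[hm][:,:2].astype(np.float32)); print("hatch",r,hm.sum(),np.median(w[hm][:,2]), cv2.boxPoints(r).tolist())
    cv2.imwrite(f"pics/b_{n}.png",cv2.resize(s["color"][120:320,180:440],None,fx=3,fy=3,interpolation=cv2.INTER_CUBIC))
E
```

```text
scene deck ((0.5899704098701477, 0.02452908456325531), (0.418463796377182, 0.3604596257209778), 83.62362670898438) 0.10108691951606952
hatch ((0.5493314862251282, 0.049755170941352844), (0.1822446584701538, 0.18071244657039642), 83.7342758178711) 2101 0.10095609102081293 [[0.4495699405670166, -0.030961383134126663], [0.6292029023170471, -0.050684284418821335], [0.6490930318832397, 0.13047172129154205], [0.46946007013320923, 0.15019463002681732]]
side deck ((0.5938994884490967, 0.025034964084625244), (0.42534908652305603, 0.36456912755966187), 83.64570617675781) 0.10128089227478881
hatch ((0.5532563924789429, 0.05055028572678566), (0.19175390899181366, 0.1885535717010498), 83.60469055175781) 1673 0.1010884895515044 [[0.44888678193092346, -0.03422876447439194], [0.6362670063972473, -0.05523128807544708], [0.6576260328292847, 0.13532933592796326], [0.4702457785606384, 0.156331866979599]]
```

View pics/b_scene.png

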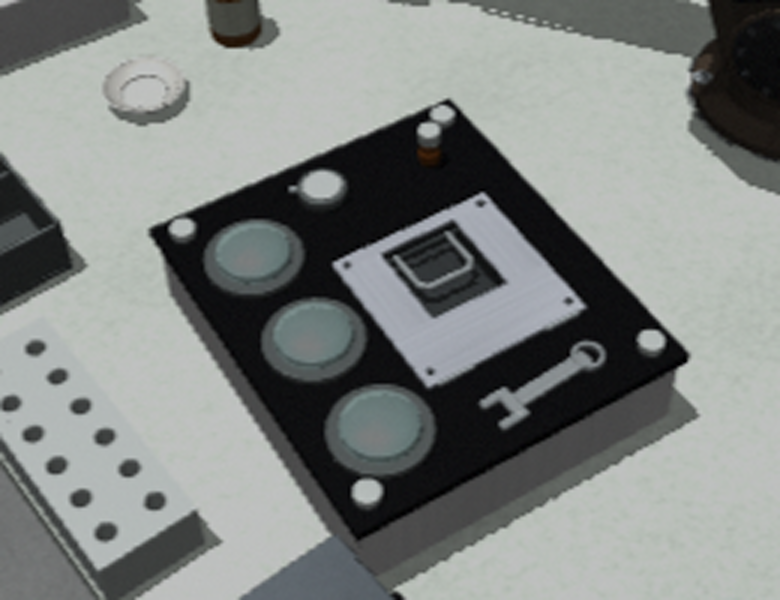

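>>> {"op": "send_rows", "data": {"commands": [[0.6,[0.06,0.12,0.05],[0,0,-0.003]],[0.6,[0.07,0.14,0.05],[0,0,-0.003]],[0.6,[0.07,0.14,0.05],[0,0,-0.003]],[0.6,[0.07,0.14,0.05],[0,0,-0.003]],[0.6,[0.07,0.14,0.03],[0,0,-0.003]],[0.6,[0.07,0.14,0.03],[0,0,-0.003]],[0.6,[0.07,0.14,0.03],[0,0,-0.003]],[0.6,[0.07,0.14,0.03],[0,0,-0.003]],[0.6,[0.07,0.14,0.03],[0,0,-0.003]],[0.6,[0.07,0.14,0.03],[0,0,-0.003]],[0.6,[0.07,0.14,0],[0,0,-0.003]],[0.6,[0.07,0.14,0],[0,0,-0.003]]]}}

```text
clock: 1.45
tool_pos: [0.3654, -0.2276, 0.3215]
orientation: [179.8, -0.3, 89.5]
force: [2.0, -0.3, 0.7]
opening: 0.0349
```

>>> {"op": "send_rows", "data": {"commands": [[0.6,[0.06,0.14,0.02],[0,0,-0.002]],[0.6,[0.06,0.14,0.02],[0,0,-0.002]],[0.6,[0.06,0.14,0.02],[0,0,-0.002]],[0.6,[0.06,0.14,0.02],[0,0,-0.002]],[0.6,[0.06,0.14,0.02],[0,0,-0.002]],[0.6,[0.06,0.14,0],[0,0,-0.002]],[0.6,[0.05,0.12,0],[0,0,-0.002]],[0.6,[0.04,0.08,0],[0,0,-0.002]],[0.6,[0,0,0],[0,0,0]]]}}

```text
clock: 2.35
tool_pos: [0.4805, 0.0486, 0.3491]
orientation: [179.5, -0.5, 83.8]
force: [-1.2, -1.2, -0.2]
opening: 0.0351
```

Run:
```python
from h import *
st(); s=snapshot("wrist"); np.savez("w1.npz",**s); cv2.imwrite("pics/c_wrist.png",s["color"]); st()
```

```text
2.35 [0.4805 0.0486 0.3491] [179.55  -0.51  83.76] [-1.2 -1.2 -0.2] [-0.08  0.05 -0.01] 0.0351 [  29.    -1.8  -10.8   -0.2  -80.3 -125.3]
2.4 [0.48   0.0476 0.3492] [179.55  -0.5   83.77] [-0.5  0.4  0.4] [-0.03 -0.01 -0.03] 0.0353 [  29.    -1.8  -10.8   -0.2  -80.4 -125.2]
```

View pics/c_wrist.png

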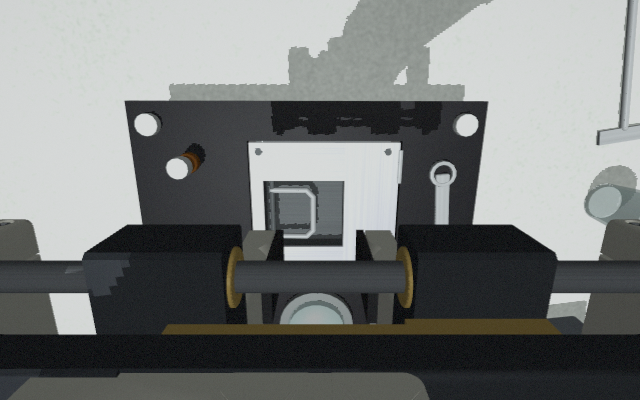

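The wrist view looks back towards the robot. The ring bar is at about (313,212), its recess spans (265–343, 181–246), the hatch free edge is at column 248, the vial cap at (180,168) and the wrench at (442,175–225).

Run:
```python
from h import *
s=dict(np.load("w1.npz")); w=cloud(s); print(s["xyz"],s["attitude"])
th=np.radians(-6.27); C=np.array([.5493,.0498])
ux=np.array([np.cos(th),np.sin(th)]); uy=np.array([-ux[1],ux[0]])
def U(p): d=np.asarray(p)[...,:2]-C; return np.stack([d@ux,d@uy,np.asarray(p)[...,2]],-1)
P=U(w)
for n,uv in dict(hatchTL=(248,142),hatchTR=(400,142),hatchBL=(252,225),screwL=(258,151),screwR=(388,152),barT=(313,192),barM=(314,212),barB=(313,232),legT=(275,189),vialcap=(180,168),capL=(147,124),capR=(466,125),wr=(442,173),deckTL=(126,101),deckTR=(488,101)).items():
    print(n,P[uv[1],uv[0]].round(4), U(rayz(s,uv,.1))[0].round(4))
a=P[205:222,300:330,2]; np.set_printoptions(linewidth=200,precision=3,suppress=True); print(a[::4]); print(P[212,262:350,1]); print(P[212,262:350,2])
# objects above deck
m=(P[...,2]>.108)&(P[...,2]<.2)
k,l,t,c=cv2.connectedComponentsWithStats(m.astype(np.uint8))
for i in range(1,k):
    if t[i,4]>30: q=P[l==i]; print(t[i],q.min(0),q.max(0),np.median(q,0))
big=cv2.resize(s["color"][130:260,230:420],None,fx=4,fy=4,interpolation=cv2.INTER_CUBIC); cv2.imwrite("pics/c2.png",big)
for n in ("scene","side"):
    q=snapshot(n); np.savez(n+"1.npz",**q); P=U(cloud(q))
    m=(P[...,2]>.109)&(P[...,2]<.16)&(P[...,0]>-.15)&(P[...,0]<.3)&(abs(P[...,1])<.3)
    k,l,t,c=cv2.connectedComponentsWithStats(m.astype(np.uint8))
    print(n)
    for i in range(1,k):
        if t[i,4]>8: z=P[l==i]; print(t[i],z.min(0),z.max(0),np.median(z,0))
```

```text
[0.40889518 0.0553784  0.50632422] [164.20529306  -0.54945263  83.77101627]
hatchTL [-0.0866 -0.0907  0.0909] [-0.0878 -0.089   0.1   ]
hatchTR [-0.0862  0.0913  0.0885] [-0.0877  0.0886  0.1   ]
hatchBL [ 0.0175 -0.0908  0.0943] [ 0.0154 -0.0897  0.1   ]
screwL [-0.0771 -0.078   0.099 ] [-0.0773 -0.0778  0.1   ]
screwR [-0.0761  0.075   0.1007] [-0.0759  0.0751  0.1   ]
barT [-0.02   -0.0137  0.0743] [-0.0272 -0.0135  0.1   ]
barM [-0.001  -0.0124  0.0984] [-0.0015 -0.0124  0.1   ]
barB [ 0.0255 -0.0137  0.0986] [ 0.025  -0.0137  0.1   ]
legT [-0.0303 -0.0598  0.0974] [-0.031  -0.0595  0.1   ]
vialcap [-0.0661 -0.1536  0.1442] [-0.0571 -0.1712  0.1   ]
capL [-0.1093 -0.1981  0.1111] [-0.1084 -0.2034  0.1   ]
capR [-0.1081  0.1594  0.1104] [-0.1073  0.1638  0.1   ]
wr [-0.0504  0.1417  0.0995] [-0.0505  0.1415  0.1   ]
deckTL [-0.1339 -0.2238  0.0995] [-0.1339 -0.2235  0.1   ]
deckTR [-0.1326  0.2335  0.0009] [-0.1341  0.1858  0.1   ]
[[0.075 0.074 0.074 0.074 0.074 0.074 0.074 0.074 0.075 0.074 0.098 0.099 0.1   0.099 0.1   0.096 0.074 0.074 0.075 0.074 0.075 0.074 0.074 0.073 0.072
[... 3429 characters left out ...]
.142 0.006 0.12 ]
[376 178   8   6  35] [-0.12  -0.211  0.109] [-0.095 -0.183  0.117] [-0.107 -0.194  0.112]
[232 191  33  19 460] [0.104 0.062 0.109] [0.206 0.162 0.133] [0.142 0.125 0.12 ]
[166 193  41  29 610] [0.229 0.191 0.109] [0.3   0.3   0.137] [0.253 0.251 0.13 ]
[222 201   9   6  39] [0.185 0.149 0.109] [0.209 0.175 0.118] [0.195 0.164 0.113]
[266 214   6   8  22] [0.031 0.134 0.109] [0.061 0.166 0.113] [0.042 0.149 0.11 ]
[273 216   5   7  11] [0.011 0.135 0.109] [0.04  0.154 0.111] [0.025 0.147 0.109]
[282 223   5   4   9] [-0.02   0.143  0.109] [-0.006  0.156  0.111] [-0.013  0.151  0.11 ]
[305 234   9   7  49] [-0.119  0.148  0.11 ] [-0.092  0.178  0.116] [-0.108  0.163  0.113]
```

View pics/c2.png

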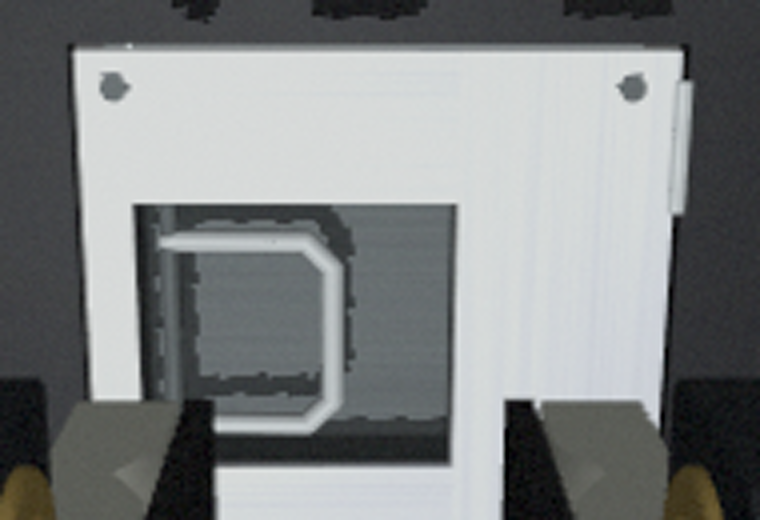

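The unit frame is good to about 1 mm: hatch centre (0.549, 0.050), yaw -6.27°. The vial and timer are clear of the gripper body while it grips the bar. I'll write a move planner next.

```bash
cat >> h.py <<'E'
TH=np.radians(-6.27); C=np.array([.5493,.0498,0])
RU=R.from_euler('z',TH).as_matrix()
def U(p): return (np.asarray(p)-C)@RU
def W(p): return np.asarray(p)@RU.T+C
def Rtool(t=0,yaw=90): return R.from_rotvec(-np.radians(t)*RU[:,0])*R.from_euler('z',yaw+np.degrees(TH),degrees=True)*R.from_euler('x',180,degrees=True)
def delta(p0,R0,p1,R1):
    d=(np.asarray(p1)-p0)/.25; r=(R1*R0.inv()).as_rotvec()/(2*np.pi); return d,r
def plan(pu,t=0,yaw=90,n=1):
    "total delta to unit-frame TCP pu with tilt t, divided over n rows"
    o=sensors.get_obs(); d,r=delta(o["tool_pos"],R.from_euler('xyz',o["orientation"],degrees=True),W(pu),Rtool(t,yaw))
    print("U now",U(o["tool_pos"]).round(4),"ori",o["orientation"].round(1),"F",o["force"].round(1),"open",round(o["opening"],4)); print("per row x",n,(d/n).round(4).tolist(),(r/n).round(5).tolist(),"mm/row",np.linalg.norm(d/n)*250,"deg/row",np.linalg.norm(r/n)*360)
E
python3 -c "
from h import *
plan([0,-.0145,.16],n=6)"
```

```text
U now [-0.069  -0.0113  0.3495] ori [179.5  -0.5  83.7] F [ 0.3 -0.5  0.4] open 0.0351
per row x 6 [0.0455, -0.0072, -0.1264] [-0.00021, 0.00024, 2e-05] mm/row 33.622165063507914 deg/row 0.11614872030460048
```

>>> {"op": "send_rows", "data": {"commands": [[0.75,[0.046,-0.007,-0.126],[-0.0002,0.0002,0]],[0.75,[0.046,-0.007,-0.126],[-0.0002,0.0002,0]],[0.75,[0.046,-0.007,-0.126],[-0.0002,0.0002,0]],[0.75,[0.046,-0.007,-0.126],[-0.0002,0.0002,0]],[0.75,[0.046,-0.007,-0.126],[-0.0002,0.0002,0]],[0.75,[0.046,-0.007,-0.126],[-0.0002,0.0002,0]],[0.75,[0,0,0],[0,0,0]]]}}

```text
clock: 3.2
tool_pos: [0.5485, 0.0273, 0.1589]
orientation: [179.4, -0.3, 83.3]
force: [-0.5, 0.1, -0.5]
opening: 0.022
```

```bash
python3 -c "
from h import *
plan([0,-.0145,.079],n=6)"
```

```text
U now [ 0.0016 -0.0225  0.1589] ori [179.4  -0.3  83.3] F [-0.5  0.1 -0.5] open 0.022
per row x 6 [-0.0005, 0.0054, -0.0533] [-0.0001, 0.00029, 0.00019] mm/row 13.381372739999573 deg/row 0.13150797619914095
```

>>> {"op": "send_rows", "data": {"commands": [[0.75,[-0.003,0.032,0],[-0.0006,0.0017,0.0011]],[0.75,[0,0,0],[0,0,0]]]}}

```text
clock: 3.4
tool_pos: [0.5476, 0.0341, 0.1607]
orientation: [180.0, 0.0, 83.6]
force: [-0.2, -0.3, 0.2]
opening: 0.0222
```

Run:
```python
from h import *
plan([0,-.0145,.079],n=6)
```

```text
U now [ 0.     -0.0158  0.1607] ori [180.    0.   83.6] F [-0.2 -0.3  0.2] open 0.0222
per row x 6 [0.0001, 0.0008, -0.0545] [1e-05, 1e-05, 5e-05] mm/row 13.623557508288059 deg/row 0.019545611172856837
```

>>> {"op": "send_rows", "data": {"commands": [[0.75,[0,0.004,-0.06],[0,0,0.0003]],[0.75,[0,0,-0.08],[0,0,0]],[0.75,[0,0,-0.06],[0,0,0]],[0.75,[0,0,-0.04],[0,0,0]],[0.75,[0,0,-0.02],[0,0,0]],[0.75,[0,0,0],[0,0,0]]]}}

```text
clock: 4.0
tool_pos: [0.5519, 0.0379, 0.1051]
orientation: [179.0, -0.4, 83.9]
force: [-0.4, -0.0, -0.0]
opening: 0.022
```

Run:
```python
from h import *
plan([0,-.0145,.079],n=2)
```

```text
U now [ 0.0038 -0.0115  0.1051] ori [179.   -0.4  83.9] F [-0.4 -0.  -0. ] open 0.022
per row x 2 [-0.0083, -0.0051, -0.0522] [-0.00043, 0.0014, -0.00027] mm/row 13.285564188244042 deg/row 0.5347830069471217
```

>>> {"op": "send_rows", "data": {"commands": [[0.75,[-0.016,-0.012,-0.02],[-0.0009,0.0028,-0.0005]],[0.75,[0,0,0],[0,0,0]]]}}

```text
clock: 4.2
tool_pos: [0.5483, 0.0351, 0.1015]
orientation: [180.0, -0.0, 83.8]
force: [-0.3, 0.2, 0.0]
opening: 0.0219
```

Run:
```python
from h import *
plan([0,-.0145,.079],n=1)
```

```text
U now [ 0.0006 -0.0147  0.1015] ori [180.   -0.   83.8] F [-0.3  0.2  0. ] open 0.0219
per row x 1 [-0.0023, 0.0012, -0.0899] [0.0, 0.00012, -0.0001] mm/row 22.47279823732844 deg/row 0.055794718859273694
```

>>> {"op": "send_rows", "data": {"commands": [[0.75,[-0.002,0,-0.06],[0,0,0]],[0.75,[0,0,-0.028],[0,0,0]],[0.75,[0,0,0],[0,0,0]]]}}

```text
clock: 4.5
tool_pos: [0.549, 0.0352, 0.0804]
orientation: [179.8, -0.0, 83.8]
force: [-1.1, 1.0, -0.0]
opening: 0.022
```

Run:
```python
from h import *
plan([0,-.0145,.079],n=1); s=snapshot("wrist"); cv2.imwrite("pics/d_wrist.png",s["color"])
```

```text
U now [ 0.0013 -0.0145  0.0804] ori [179.8  -0.   83.8] F [-1.1  1.  -0. ] open 0.022
per row x 1 [-0.0051, 0.0007, -0.0056] [-8e-05, 0.00049, -0.00011] mm/row 1.8991448807102045 deg/row 0.18239134147912736
```

View pics/d_wrist.png

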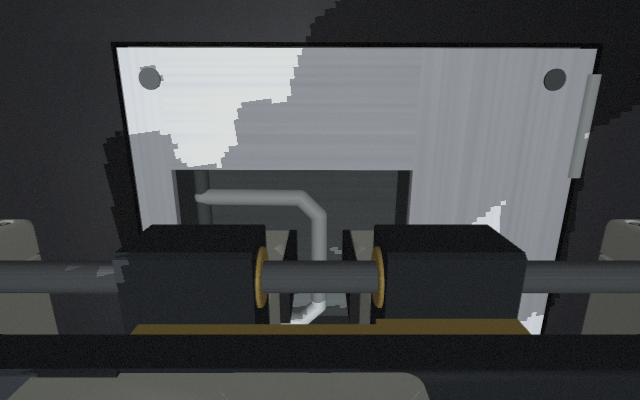

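The fingers straddle the bar: it is at column 320, midway between the fingers at columns 290 and 350. I'll close on it.

>>> {"op": "send_rows", "data": {"commands": [[1.0,[0,0,0],[0,0,0]],[1.0,[0,0,0],[0,0,0]],[1.0,[0,0,0],[0,0,0]]]}}

```text
clock: 4.85
tool_pos: [0.5497, 0.0348, 0.0819]
orientation: [179.8, -0.0, 83.8]
force: [1.4, -1.9, -0.4]
opening: 0.0061
```

```bash
cat >> h.py <<'E'
def bar(ring,hatch=0):
    "bar centre in unit frame (y,z); local coordinates: a toward free edge from hinge, b above top face"
    a=.154-.05*np.cos(ring); b=-.006+.05*np.sin(ring); c,s=np.cos(hatch),np.sin(hatch)
    return np.array([.09-a*c+b*s,.1+a*s+b*c])
E
python3 - <<'E'
from h import *
o=st(); u=U(o["tool_pos"]); plan([0,-.014,.08]); g=u[2]-.0955
for r in np.radians([2,10,20,30,40,50,60,70,80,90,95]): print(np.degrees(r).round(),bar(r).round(4))
E
```

```text
4.85 [0.5497 0.0348 0.0819] [ 1.7977e+02 -2.0000e-02  8.3790e+01] [ 1.4 -1.9 -0.4] [-0.95 -0.24 -0.04] 0.0061 [ 2.410e+01  1.680e+01 -2.600e+01  1.000e-01 -4.700e+01 -1.204e+02]
U now [ 0.002  -0.0148  0.0819] ori [179.8  -0.   83.8] F [ 1.4 -1.9 -0.4] open 0.0061
per row x 1 [-0.0075, 0.0042, -0.0077] [2e-05, 0.00065, -0.00018] mm/row 2.896185432426784 deg/row 0.24291341966906022
2.0 [-0.014   0.0957]
10.0 [-0.0148  0.1027]
20.0 [-0.017   0.1111]
30.0 [-0.0207  0.119 ]
40.0 [-0.0257  0.1261]
50.0 [-0.0319  0.1323]
60.0 [-0.039   0.1373]
70.0 [-0.0469  0.141 ]
80.0 [-0.0553  0.1432]
90.0 [-0.064  0.144]
95.0 [-0.0684  0.1438]
```

>>> {"op": "send_rows", "data": {"commands": [[1.0,[0,-0.003,0.028],[0,0,0]],[1.0,[-0.001,-0.009,0.034],[0,0,0]],[1.0,[-0.002,-0.015,0.032],[0,0,0]],[1.0,[0,0,0],[0,0,0]]]}}

```text
clock: 5.25
tool_pos: [0.5489, 0.0278, 0.1076]
orientation: [179.8, -0.1, 83.8]
force: [1.1, -1.3, -3.1]
opening: 0.0057
```

Run:
```python
from h import *
for r in (30,50,70): b=bar(np.radians(r)); plan([.0015,b[0],b[1]-.0138])
```

```text
U now [ 0.002  -0.0219  0.1076] ori [ 1.798e+02 -1.000e-01  8.380e+01] F [ 1.1 -1.3 -3.1] open 0.0057
per row x 1 [-0.0013, 0.0049, -0.0095] [-0.00012, 0.0007, -0.0001] mm/row 2.6999058034796852 deg/row 0.25871678496940154
U now [ 0.002  -0.0219  0.1076] ori [ 1.798e+02 -1.000e-01  8.380e+01] F [ 1.1 -1.3 -3.1] open 0.0057
per row x 1 [-0.0062, -0.0394, 0.0437] [-0.00012, 0.0007, -0.0001] mm/row 14.795932992983756 deg/row 0.25871678496940154
U now [ 0.002  -0.0219  0.1076] ori [ 1.798e+02 -1.000e-01  8.380e+01] F [ 1.1 -1.3 -3.1] open 0.0057
per row x 1 [-0.0127, -0.0992, 0.0784] [-0.00012, 0.0007, -0.0001] mm/row 31.780600296561495 deg/row 0.25871678496940154
```

>>> {"op": "send_rows", "data": {"commands": [[1.0,[-0.003,-0.017,0.018],[0,0,0]],[1.0,[-0.003,-0.022,0.018],[0,0,0]],[1.0,[-0.003,-0.028,0.016],[0,0,0]],[1.0,[0,0,0],[0,0,0]]]}}

```text
clock: 5.65
tool_pos: [0.5474, 0.0136, 0.1239]
orientation: [179.5, -0.4, 83.8]
force: [0.3, -1.2, -3.8]
opening: 0.0061
```

Run:
```python
from h import *
for r in (60,70,80,90): b=bar(np.radians(r)); plan([.0015,b[0],b[1]-.0138])
```

```text
U now [ 0.0021 -0.0362  0.1239] ori [179.5  -0.4  83.8] F [ 0.3 -1.2 -3.8] open 0.0061
per row x 1 [-0.0035, -0.0109, -0.0016] [-0.00104, 0.00138, -0.00021] mm/row 2.8759231921149064 deg/row 0.6274798327340068
U now [ 0.0021 -0.0362  0.1239] ori [179.5  -0.4  83.8] F [ 0.3 -1.2 -3.8] open 0.0061
per row x 1 [-0.0069, -0.0423, 0.0132] [-0.00104, 0.00138, -0.00021] mm/row 11.19997868612328 deg/row 0.6274798327340068
U now [ 0.0021 -0.0362  0.1239] ori [179.5  -0.4  83.8] F [ 0.3 -1.2 -3.8] open 0.0061
per row x 1 [-0.0106, -0.0757, 0.0222] [-0.00104, 0.00138, -0.00021] mm/row 19.905989872210785 deg/row 0.6274798327340068
U now [ 0.0021 -0.0362  0.1239] ori [179.5  -0.4  83.8] F [ 0.3 -1.2 -3.8] open 0.0061
per row x 1 [-0.0144, -0.1103, 0.0252] [-0.00104, 0.00138, -0.00021] mm/row 28.50384663820953 deg/row 0.6274798327340068
```

>>> {"op": "send_rows", "data": {"commands": [[1.0,[-0.003,-0.025,0.002],[-0.0005,0.0007,0]],[1.0,[-0.003,-0.025,0.005],[-0.0005,0.0007,0]],[1.0,[-0.003,-0.028,0.004],[0,0,0]],[1.0,[-0.003,-0.028,0.002],[0,0,0]],[1.0,[0,0,0],[0,0,0]]]}}

```text
clock: 6.15
tool_pos: [0.5449, -0.0099, 0.1317]
orientation: [179.8, -0.4, 83.9]
force: [-0.1, 0.9, -4.4]
opening: 0.006
```

Run:
```python
from h import *
for r in (80,90,95): b=bar(np.radians(r)); plan([.0015,b[0],b[1]-.0138])
for n in ("scene","wrist"):
    s=snapshot(n); c=s["color"]; 
    if n=="scene": c=cv2.resize(c[150:290,230:430],None,fx=4,fy=4,interpolation=cv2.INTER_CUBIC)
    cv2.imwrite(f"pics/e_{n}.png",c)
```

```text
U now [ 0.0021 -0.0598  0.1317] ori [179.8  -0.4  83.9] F [-0.1  0.9 -4.4] open 0.006
per row x 1 [-0.0005, 0.0183, -0.0091] [-0.00099, 0.00064, -0.00047] mm/row 5.096243196359399 deg/row 0.45553640993159444
U now [ 0.0021 -0.0598  0.1317] ori [179.8  -0.4  83.9] F [-0.1  0.9 -4.4] open 0.006
per row x 1 [-0.0043, -0.0163, -0.006] [-0.00099, 0.00064, -0.00047] mm/row 4.468468913768713 deg/row 0.45553640993159444
U now [ 0.0021 -0.0598  0.1317] ori [179.8  -0.4  83.9] F [-0.1  0.9 -4.4] open 0.006
per row x 1 [-0.0062, -0.0336, -0.0068] [-0.00099, 0.00064, -0.00047] mm/row 8.707882931756705 deg/row 0.45553640993159444
```

View pics/e_scene.png

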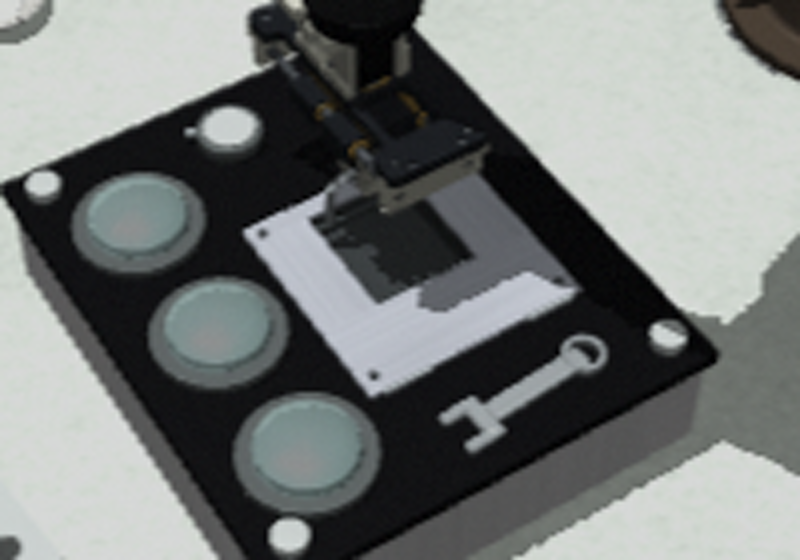

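View pics/e_wrist.png

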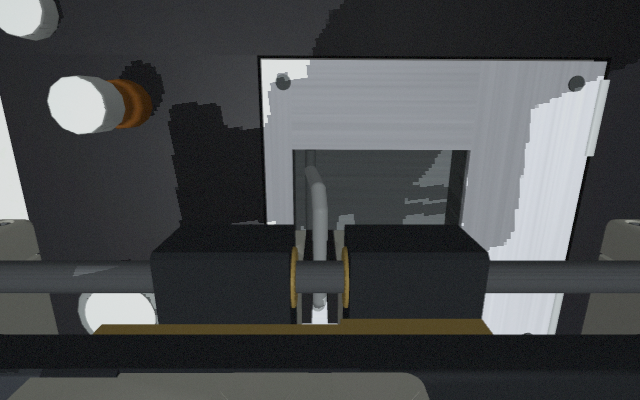

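>>> {"op": "send_rows", "data": {"commands": [[1.0,[0,0,-0.01],[-0.0005,0.0003,0]],[1.0,[-0.001,-0.013,0],[0,0,0]],[1.0,[-0.001,-0.013,0],[0,0,0]],[1.0,[0,0,0],[0,0,0]]]}}

```text
clock: 6.65
tool_pos: [0.5444, -0.0155, 0.1318]
orientation: [179.9, -0.1, 84.0]
force: [-0.7, 2.2, 0.9]
opening: 0.0058
```

Run:
```python
from h import *
for r in (90,): b=bar(np.radians(r)); plan([.0015,b[0],b[1]-.0138])
s=snapshot("wrist"); P=U(cloud(s)); cv2.imwrite("pics/f_wrist.png",s["color"])
m=(abs(P[...,0]+.06)<.018)&(abs(P[...,1])<.08)&(abs(P[...,2]-.1)<.03)
q=P[m]; A=np.c_[q[:,1],np.ones(len(q))]; print(len(q),np.linalg.lstsq(A,q[:,2],rcond=None)[0])
for y in (-.08,-.04,0,.04,.08): k=abs(q[:,1]-y)<.01; print(y,q[k,2].mean())
d=(abs(P[...,0]+.06)<.03)&(P[...,1]<-.095)&(P[...,1]>-.13)&(abs(P[...,2]-.1)<.03); print("deck",np.median(P[d][:,2]))
```

```text
U now [ 0.0023 -0.0654  0.1318] ori [ 1.799e+02 -1.000e-01  8.400e+01] F [-0.7  2.2  0.9] open 0.0058
per row x 1 [-0.0024, 0.0059, -0.0066] [-0.00032, 0.00036, -0.00076] mm/row 2.28512612035392 deg/row 0.32278529626726393
20564 [0.00073011 0.09974143]
-0.08 0.09975308942164171
-0.04 0.09970694553283264
0 0.09972630857120621
0.04 0.09978722486266561
0.08 0.09986225238278211
deck 0.09964480775715703
```

View pics/f_wrist.png

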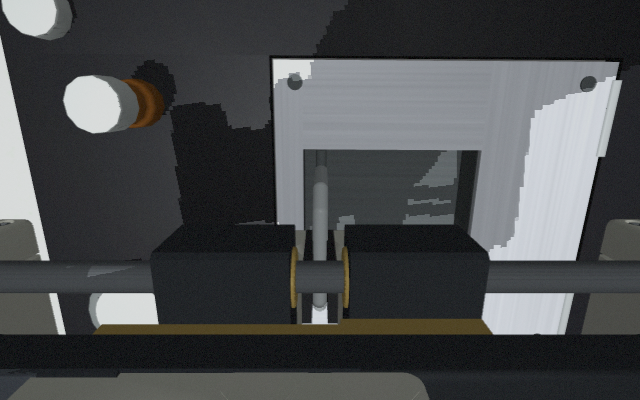

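The hatch is still flat (0.0998 m at both edges) and the ring is upright: the leg is vertical at column 320 and the bar is over the pivot, about 91–92°. Next I'll lift the hatch along the hinge arc.

```bash
cat >> h.py <<'E'
def tgt(th,ring=92,off=.0122,x=.002,k=.35):
    b=bar(np.radians(ring),th); t=th*k; return np.array([x,b[0]-off*np.sin(t),b[1]-off*np.cos(t)]),np.degrees(t)
def rows(ths,**kw):
    o=sensors.get_obs(); p=o["tool_pos"]; r=R.from_euler('xyz',o["orientation"],degrees=True)
    print("U",U(p).round(4),"ori",o["orientation"].round(1),"F",o["force"].round(1),"M",o["moment"].round(1),"open",round(o["opening"],4),"q",o["joint_pos"].round(0))
    for th in ths:
        pu,t=tgt(th,**kw); p1=W(pu); r1=Rtool(t); d,v=delta(p,r,p1,r1); print(th,"[1.0,",d.round(3).tolist(),",",v.round(4).tolist(),"],","mm",(np.linalg.norm(d)*250).round(1)); p,r=p1,r1
E
python3 -c "
from h import *
rows([.06,.14,.22,.3,.4,.5])"
```

```text
U [ 0.0023 -0.0653  0.1318] ori [ 1.799e+02 -1.000e-01  8.400e+01] F [-1.6  2.2  2.5] M [ 0.9  0.6 -0.1] open 0.0057 q [  19.   13.  -23.   -0.  -53. -115.]
0.06 [1.0, [-0.0, 0.009, 0.037] , [-0.0036, 0.0007, -0.0008] ], mm 9.5
0.14 [1.0, [0.002, 0.017, 0.048] , [-0.0044, 0.0005, -0.0] ], mm 12.8
0.22 [1.0, [0.002, 0.021, 0.047] , [-0.0044, 0.0005, 0.0] ], mm 12.8
0.3 [1.0, [0.003, 0.025, 0.045] , [-0.0044, 0.0005, 0.0] ], mm 12.8
0.4 [1.0, [0.004, 0.036, 0.053] , [-0.0055, 0.0006, -0.0] ], mm 16.0
0.5 [1.0, [0.005, 0.041, 0.049] , [-0.0055, 0.0006, -0.0] ], mm 16.0
```

>>> {"op": "send_rows", "data": {"commands": [[1.0,[0,0.009,0.037],[-0.0036,0.0007,-0.0008]],[1.0,[0.002,0.017,0.048],[-0.0044,0.0005,0]],[1.0,[0.002,0.021,0.047],[-0.0044,0.0005,0]],[1.0,[0.003,0.025,0.045],[-0.0044,0.0005,0]],[1.0,[0,0,0],[0,0,0]]]}}

```text
clock: 7.2
tool_pos: [0.546, 0.0009, 0.1739]
orientation: [-179.8, 6.5, 83.6]
force: [0.6, -2.3, -3.1]
opening: 0.0053
```

```bash
python3 -c "
from h import *
rows([.3,.4,.5,.6,.7,.8])"
```

```text
U [ 0.0021 -0.049   0.1739] ori [-179.8    6.5   83.6] F [ 0.6 -2.3 -3.1] M [-0.4 -0.6  0.1] open 0.0053 q [  25.   12.  -22.    6.  -60. -124.]
0.3 [1.0, [0.0, 0.008, 0.008] , [0.0012, -0.0007, 0.0004] ], mm 2.8
0.4 [1.0, [0.004, 0.036, 0.053] , [-0.0055, 0.0006, -0.0] ], mm 16.0
0.5 [1.0, [0.005, 0.041, 0.049] , [-0.0055, 0.0006, -0.0] ], mm 16.0
0.6 [1.0, [0.005, 0.046, 0.044] , [-0.0055, 0.0006, 0.0] ], mm 15.9
0.7 [1.0, [0.005, 0.05, 0.039] , [-0.0055, 0.0006, -0.0] ], mm 15.9
0.8 [1.0, [0.006, 0.053, 0.034] , [-0.0055, 0.0006, 0.0] ], mm 15.9
```

Tracking is good. I'll continue.

>>> {"op": "send_rows", "data": {"commands": [[1.0,[0.003,0.03,0.04],[-0.003,0,0]],[1.0,[0.004,0.038,0.046],[-0.0045,0.0005,0]],[1.0,[0.005,0.041,0.045],[-0.0055,0.0006,0]],[1.0,[0.005,0.046,0.043],[-0.0055,0.0006,0]],[1.0,[0.005,0.048,0.037],[-0.0055,0.0006,0]],[1.0,[0,0,0],[0,0,0]]]}}

```text
clock: 7.8
tool_pos: [0.551, 0.046, 0.2238]
orientation: [-179.7, 15.9, 83.6]
force: [1.4, -4.2, -0.8]
opening: 0.0056
```

```bash
python3 -c "
from h import *
rows([.6,.7,.8,.9,1.0,1.1,1.2,1.3])"
```

```text
U [ 0.0021 -0.0036  0.2238] ori [-179.7   15.9   83.6] F [ 1.4 -4.2 -0.8] M [-0.4 -0.6  0.2] open 0.0056 q [  33.   13.  -18.   13.  -71. -135.]
0.6 [1.0, [-0.006, -0.05, -0.046] , [0.0105, -0.0021, 0.0007] ], mm 17.1
0.7 [1.0, [0.005, 0.05, 0.039] , [-0.0055, 0.0006, -0.0] ], mm 15.9
0.8 [1.0, [0.006, 0.053, 0.034] , [-0.0055, 0.0006, 0.0] ], mm 15.9
0.9 [1.0, [0.006, 0.056, 0.028] , [-0.0055, 0.0006, -0.0] ], mm 15.9
1.0 [1.0, [0.006, 0.059, 0.022] , [-0.0055, 0.0006, -0.0] ], mm 15.8
1.1 [1.0, [0.007, 0.061, 0.016] , [-0.0055, 0.0006, -0.0] ], mm 15.8
1.2 [1.0, [0.007, 0.062, 0.01] , [-0.0055, 0.0006, -0.0] ], mm 15.8
1.3 [1.0, [0.007, 0.063, 0.004] , [-0.0055, 0.0006, 0.0] ], mm 15.8
```

>>> {"op": "send_rows", "data": {"commands": [[1.0,[0.005,0.05,0.027],[-0.001,0.0015,0]],[1.0,[0.006,0.056,0.028],[-0.004,0.0008,0]],[1.0,[0.006,0.058,0.022],[-0.005,0.0006,0]],[1.0,[0.006,0.06,0.017],[-0.005,0.0006,0]],[1.0,[0,0,0],[0,0,0]]]}}

```text
clock: 8.3
tool_pos: [0.5566, 0.0967, 0.245]
orientation: [-178.7, 21.6, 83.7]
force: [-0.6, -1.8, 0.4]
opening: 0.0054
```

```bash
python3 -c "
from h import *
rows([1.1,1.2,1.3,1.4,1.5,1.6,1.7,1.8,1.85])"
```

```text
U [0.0021 0.0474 0.245 ] ori [-178.7   21.6   83.7] F [-0.6 -1.8  0.4] M [ 0.2 -0.3  0.1] open 0.0054 q [  39.   16.  -12.   14.  -78. -141.]
1.1 [1.0, [0.002, 0.026, 0.01] , [-0.0016, -0.0032, 0.0014] ], mm 7.0
1.2 [1.0, [0.007, 0.062, 0.01] , [-0.0055, 0.0006, -0.0] ], mm 15.8
1.3 [1.0, [0.007, 0.063, 0.004] , [-0.0055, 0.0006, 0.0] ], mm 15.8
1.4 [1.0, [0.007, 0.063, -0.003] , [-0.0055, 0.0006, 0.0] ], mm 15.8
1.5 [1.0, [0.007, 0.062, -0.009] , [-0.0055, 0.0006, 0.0] ], mm 15.8
1.6 [1.0, [0.007, 0.061, -0.015] , [-0.0055, 0.0006, -0.0] ], mm 15.8
1.7 [1.0, [0.006, 0.059, -0.022] , [-0.0055, 0.0006, -0.0] ], mm 15.8
1.8 [1.0, [0.006, 0.056, -0.027] , [-0.0055, 0.0006, 0.0] ], mm 15.8
1.85 [1.0, [0.003, 0.027, -0.016] , [-0.0028, 0.0003, -0.0] ], mm 7.9
```

>>> {"op": "send_rows", "data": {"commands": [[1.0,[0.004,0.04,0.011],[-0.003,-0.003,0.0014]],[1.0,[0.006,0.055,0.008],[-0.0055,0.0003,0]],[1.0,[0.007,0.06,0.004],[-0.0055,0.0003,0]],[1.0,[0.007,0.06,-0.003],[-0.0055,0.0003,0]],[1.0,[0,0,0],[0,0,0]]]}}

```text
clock: 8.8
tool_pos: [0.5627, 0.1484, 0.2485]
orientation: [179.8, 28.8, 83.5]
force: [-0.3, -0.8, 0.9]
opening: 0.006
```

Run:
```python
from h import *
rows([1.4,1.5,1.6,1.7,1.8,1.85])
s=snapshot("scene"); cv2.imwrite("pics/g_scene.png",cv2.resize(s["color"][80:300,200:480],None,fx=2.7,fy=2.7,interpolation=cv2.INTER_CUBIC))
```

```text
U [0.0026 0.0995 0.2485] ori [179.8  28.8  83.5] F [-0.3 -0.8  0.9] M [ 0.9 -0.2  0.1] open 0.006 q [  45.   21.   -9.   18.  -84. -148.]
1.4 [1.0, [-0.002, 0.007, 0.007] , [0.0022, 0.0003, 0.0004] ], mm 2.4
1.5 [1.0, [0.007, 0.062, -0.009] , [-0.0055, 0.0006, 0.0] ], mm 15.8
1.6 [1.0, [0.007, 0.061, -0.015] , [-0.0055, 0.0006, -0.0] ], mm 15.8
1.7 [1.0, [0.006, 0.059, -0.022] , [-0.0055, 0.0006, -0.0] ], mm 15.8
1.8 [1.0, [0.006, 0.056, -0.027] , [-0.0055, 0.0006, 0.0] ], mm 15.8
1.85 [1.0, [0.003, 0.027, -0.016] , [-0.0028, 0.0003, -0.0] ], mm 7.9
```

View pics/g_scene.png

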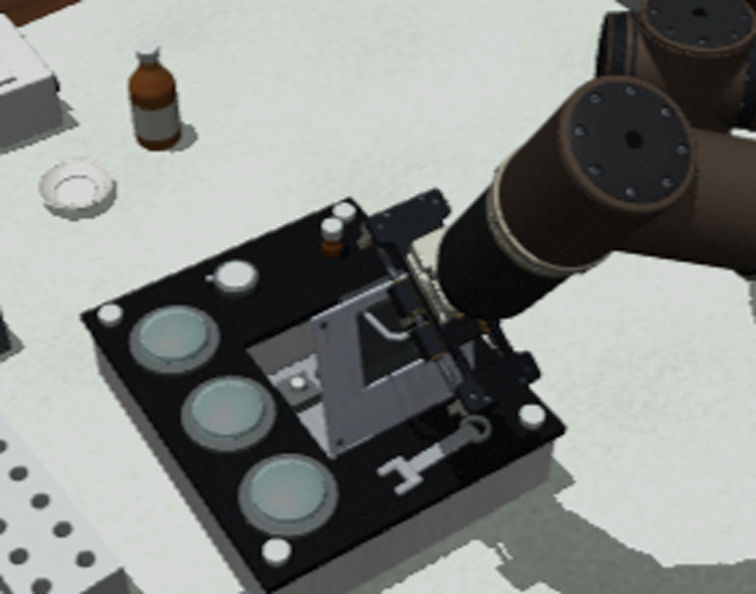

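>>> {"op": "send_rows", "data": {"commands": [[1.0,[0.006,0.06,-0.004],[-0.003,0.0006,0]],[1.0,[0.006,0.058,-0.012],[-0.005,0.0006,0]],[1.0,[0.006,0.057,-0.019],[-0.005,0.0006,0]],[1.0,[0,0,0],[0,0,0]]]}}

```text
clock: 9.25
tool_pos: [0.5679, 0.1951, 0.2393]
orientation: [179.9, 33.7, 83.5]
force: [0.2, 1.6, 0.5]
opening: 0.0061
```

```bash
python3 -c "
from h import *
rows([1.7,1.8,1.85])"
```

```text
U [0.0027 0.1465 0.2393] ori [179.9  33.7  83.5] F [0.2 1.6 0.5] M [ 1.6 -0.3  0.1] open 0.0061 q [  49.   26.   -5.   18.  -88. -151.]
1.7 [1.0, [-0.002, 0.002, -0.002] , [-0.001, 0.0005, 0.0004] ], mm 1.0
1.8 [1.0, [0.006, 0.056, -0.027] , [-0.0055, 0.0006, 0.0] ], mm 15.8
1.85 [1.0, [0.003, 0.027, -0.016] , [-0.0028, 0.0003, -0.0] ], mm 7.9
```

>>> {"op": "send_rows", "data": {"commands": [[1.0,[0.004,0.045,-0.022],[-0.004,0.0006,0]],[1.0,[0.003,0.032,-0.016],[-0.004,0.0003,0]],[1.0,[0,0,0],[0,0,0]]]}}

```text
clock: 9.55
tool_pos: [0.5704, 0.2167, 0.2289]
orientation: [179.8, 36.8, 83.6]
force: [1.0, -2.2, 2.2]
opening: 0.0053
```

Run:
```python
from h import *
rows([1.8,1.85])
for n in ("scene","side"):
    s=snapshot(n); cv2.imwrite(f"pics/i_{n}.png",cv2.resize(s["color"][80:300,180:460],None,fx=2.7,fy=2.7,interpolation=cv2.INTER_CUBIC))
    np.savez(f"i_{n}.npz",**s)
```

```text
U [0.0027 0.1682 0.2289] ori [179.8  36.8  83.6] F [ 1.  -2.2  2.2] M [ 0.9 -0.4  0.2] open 0.0053 q [  51.   29.   -3.   19.  -90. -153.]
1.8 [1.0, [-0.006, -0.028, 0.012] , [0.0019, 0.0002, 0.0001] ], mm 7.8
1.85 [1.0, [0.003, 0.027, -0.016] , [-0.0028, 0.0003, -0.0] ], mm 7.9
```

View pics/i_scene.png

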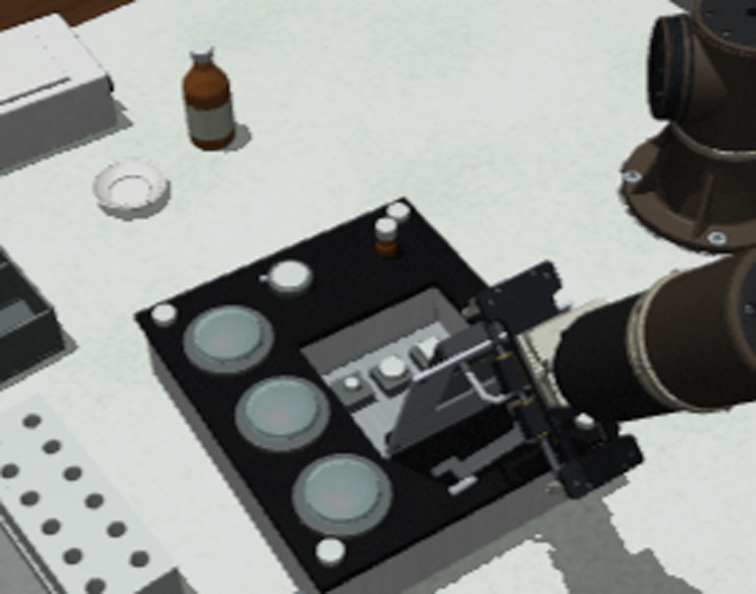

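View pics/i_side.png

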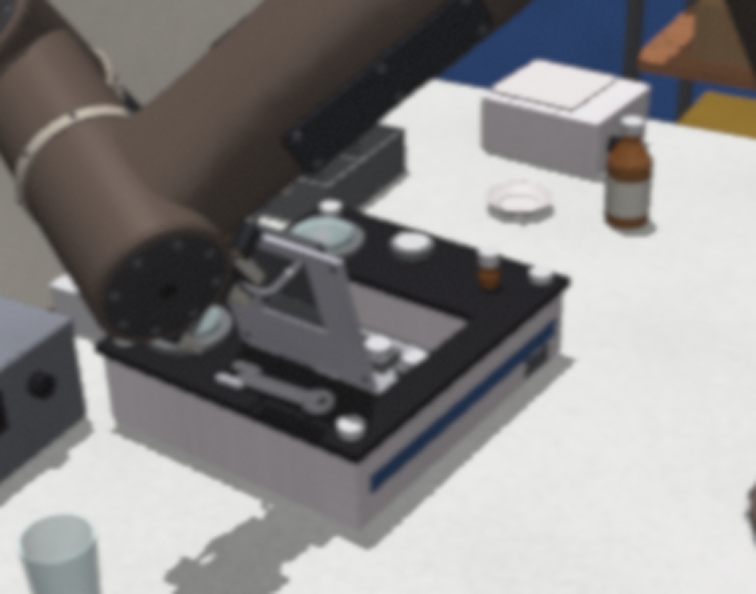

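The hatch is at the stop. The keys show in the well, with the small one farthest (x+). I'll release and withdraw along the tool axis.

>>> {"op": "send_rows", "data": {"commands": [[0.82,[0,0,0],[0,0,0]],[0.8,[0,0,0],[0,0,0]],[0.8,[0,0,0],[0,0,0]]]}}

```text
clock: 9.95
tool_pos: [0.5699, 0.2157, 0.2296]
orientation: [179.8, 36.4, 83.5]
force: [-0.9, -0.3, -0.1]
opening: 0.0165
```

Run:
```python
from h import *
o=st(); r=R.from_euler('xyz',o["orientation"],degrees=True).as_matrix(); print((-r[:,2]*.02/.25).round(3))
s=snapshot("side"); cv2.imwrite(f"pics/j_side.png",cv2.resize(s["color"][130:230,230:350],None,fx=6,fy=6,interpolation=cv2.INTER_CUBIC))
```

```text
9.95 [0.5699 0.2157 0.2296] [179.8   36.36  83.45] [-0.9 -0.3 -0.1] [ 1.93 -0.18 -0.03] 0.0165 [  50.7   28.8   -3.1   18.9  -89.8 -152.6]
[0.005 0.047 0.064]
```

View pics/j_side.png

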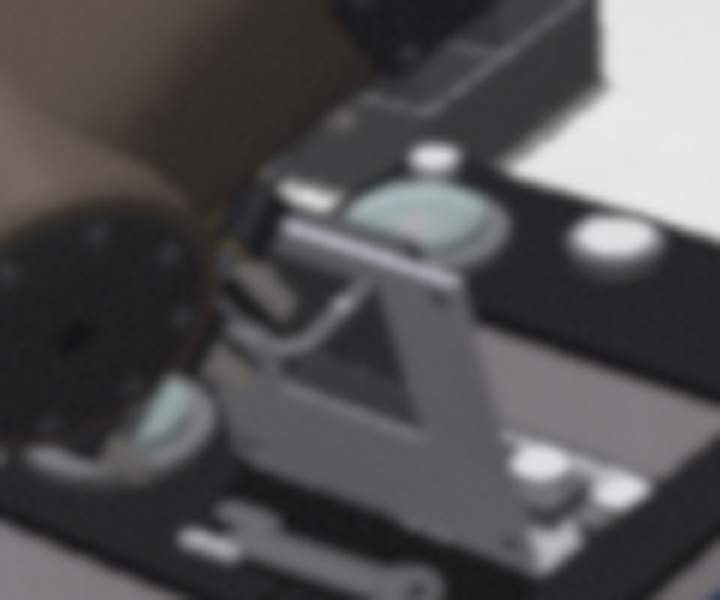

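The fingers straddle the bar without contact and force is near zero. Withdrawing.

>>> {"op": "send_rows", "data": {"commands": [[0.8,[0.004,0.04,0.055],[0,0,0]],[0.8,[0.005,0.047,0.064],[0,0,0]],[0.8,[0.006,0.055,0.075],[0,0,0]],[0.8,[0.006,0.055,0.075],[0,0,0]],[0.8,[0,0,0.1],[0,0,0]],[0.8,[0,0,0.08],[0,0,0]],[0.8,[0,0,0],[0,0,0]]]}}

```text
clock: 10.7
tool_pos: [0.574, 0.264, 0.3467]
orientation: [179.9, 36.3, 83.3]
force: [0.3, -0.3, -0.1]
opening: 0.0175
```

Run:
```python
from h import *
o=st(); plan([-.03,.05,.36],0,90,10)
for n in ("scene","side"):
    s=snapshot(n); cv2.imwrite(f"pics/k_{n}.png",cv2.resize(s["color"][80:300,180:460],None,fx=2.7,fy=2.7,interpolation=cv2.INTER_CUBIC))
```

```text
10.7 [0.574  0.264  0.3467] [179.92  36.26  83.33] [ 0.3 -0.3 -0.1] [ 1.94 -0.27  0.03] 0.0175 [  52.7   28.7   12.    18.2 -104.8 -149.6]
U now [0.0011 0.2157 0.3467] ori [179.9  36.3  83.3] F [ 0.3 -0.3 -0.1] open 0.0175
per row x 10 [-0.0196, -0.0645, 0.0053] [0.01001, -0.00111, 0.0001] mm/row 16.907451076144806 deg/row 3.6265114421846647
```

View pics/k_scene.png

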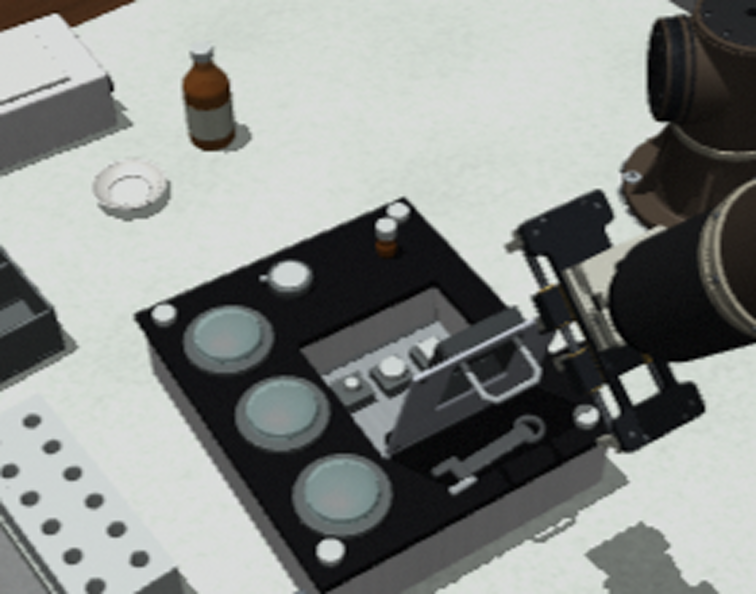

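View pics/k_side.png

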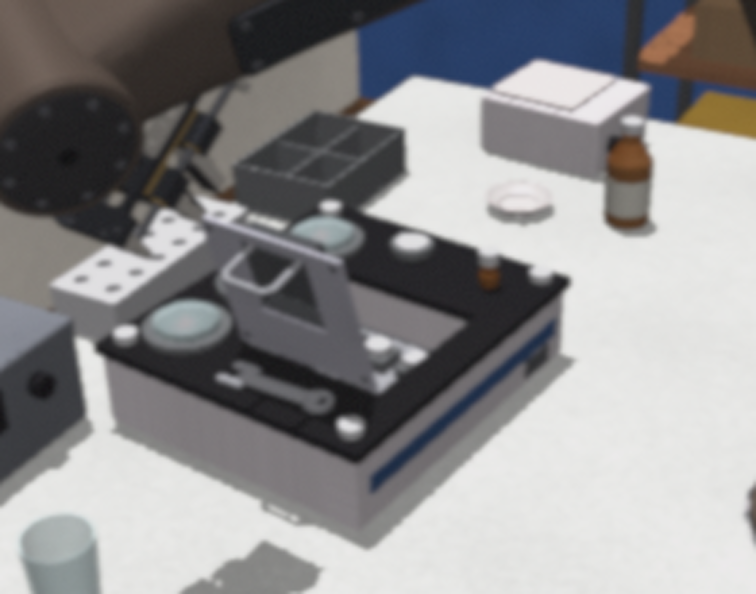

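The hatch leans open by itself with the ring free. I'll move above the well to look at the keys.

Run:
```python
from h import *
plan([.02,-.03,.35],0,90,11)
```

```text
U now [0.0005 0.2152 0.3441] ori [-179.9   36.4   83.4] F [-0.8 -0.4 -0.9] open 0.0175
per row x 11 [-0.0027, -0.0894, 0.0021] [0.00913, -0.00105, 8e-05] mm/row 22.36434180876608 deg/row 3.3081862233604977
```

>>> {"op": "send_rows", "data": {"commands": [[0.8,[-0.003,-0.06,0.02],[0.006,-0.001,0]],[0.8,[-0.003,-0.09,0.01],[0.009,-0.001,0]],[0.8,[-0.003,-0.09,0],[0.009,-0.001,0]],[1.0,[-0.003,-0.09,0],[0.009,-0.001,0]],[1.0,[-0.003,-0.09,0],[0.009,-0.001,0]],[1.0,[-0.003,-0.09,0],[0.009,-0.001,0]],[1.0,[-0.003,-0.09,0],[0.009,-0.001,0]],[1.0,[-0.003,-0.09,0],[0.009,-0.001,0]],[1.0,[-0.003,-0.09,0],[0.009,-0.001,0]],[1.0,[-0.003,-0.08,0],[0.009,-0.001,0]],[1.0,[-0.003,-0.06,0],[0.006,-0.001,0]],[1.0,[0,0,0],[0,0,0]]]}}

```text
clock: 12.0
tool_pos: [0.5572, 0.0231, 0.3362]
orientation: [-179.3, 2.0, 83.6]
force: [-0.4, 0.6, 1.0]
opening: 0.0005
```

Run:
```python
from h import *
plan([.02,-.03,.35],0,90,1)
s=snapshot("wrist"); np.savez("w2.npz",**s); cv2.imwrite("pics/l_wrist.png",s["color"])
```

```text
U now [ 0.0107 -0.0257  0.3362] ori [-179.3    2.    83.6] F [-0.4  0.6  1. ] open 0.0005
per row x 1 [0.035, -0.0211, 0.055] [0.00526, -0.00246, 0.00044] mm/row 17.13219589863095 deg/row 2.0969552088417216
```

View pics/l_wrist.png

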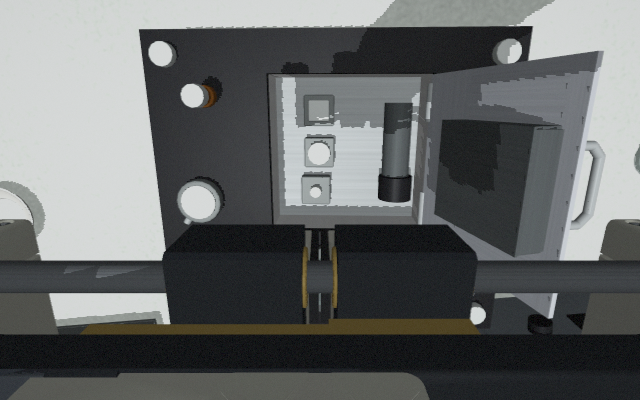

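The keys are the square at (319,110), nearest the robot, the large round at (319,152) in the middle and the small round at (316,191) farthest.

Run:
```python
from h import *
s=dict(np.load("w2.npz")); P=U(cloud(s))
m=(abs(P[...,2]-.0615)<.006)&(abs(P[...,0])<.09)&(P[...,1]>-.09)&(P[...,1]<.02)
k,l,t,c=cv2.connectedComponentsWithStats(m.astype(np.uint8))
for i in range(1,k):
    if t[i,4]>30: q=P[l==i]; print(t[i],c[i].round(1),q.min(0).round(4),q.max(0).round(4),((q.min(0)+q.max(0))/2).round(4),np.median(q,0).round(4))
cv2.imwrite("pics/l2.png",cv2.resize(s["color"][85:215,265:395],None,fx=5,fy=5,interpolation=cv2.INTER_CUBIC))
plan([-.05,-.036,.14],0,90,8)
```

```text
[308 100  21  21 423] [318.4 110. ] [-0.0613 -0.0481  0.059 ] [-0.0375 -0.0237  0.0639] [-0.0494 -0.0359  0.0614] [-0.0495 -0.0359  0.0616]
[308 142  23  23 406] [318.6 153. ] [-0.0106 -0.0487  0.056 ] [ 0.017  -0.0211  0.0645] [ 0.0032 -0.0349  0.0603] [ 0.0029 -0.0349  0.0617]
[310 186  12  12 109] [315.3 191.5] [ 0.0461 -0.0467  0.0558] [ 0.0601 -0.0326  0.0638] [ 0.0531 -0.0396  0.0598] [ 0.0529 -0.0401  0.0617]
U now [ 0.0107 -0.025   0.3359] ori [-179.3    2.    83.6] F [-0.3  0.5 -0. ] open 0.0004
per row x 8 [-0.0308, -0.0021, -0.098] [0.00068, -0.00032, 5e-05] mm/row 25.677740363851722 deg/row 0.2715330160305525
```

View pics/l2.png

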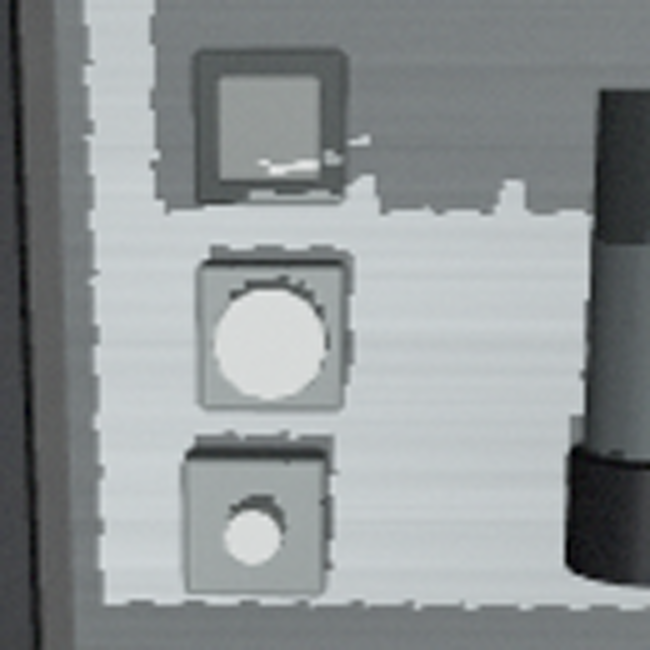

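>>> {"op": "send_rows", "data": {"commands": [[1.0,[-0.031,-0.002,-0.07],[0.0007,-0.0003,0]],[1.0,[-0.031,-0.002,-0.1],[0.0007,-0.0003,0]],[1.0,[-0.031,-0.002,-0.1],[0.0007,-0.0003,0]],[1.0,[-0.031,-0.002,-0.1],[0.0007,-0.0003,0]],[1.0,[-0.031,-0.002,-0.1],[0.0007,-0.0003,0]],[1.0,[-0.031,-0.002,-0.1],[0.0007,-0.0003,0]],[1.0,[-0.031,0,-0.08],[0.0007,-0.0003,0]],[1.0,[-0.02,0,-0.06],[0.0007,-0.0003,0]],[1.0,[0,0,0],[0,0,0]]]}}

```text
clock: 12.95
tool_pos: [0.4907, 0.0238, 0.145]
orientation: [-179.3, 0.4, 83.7]
force: [0.9, 0.1, 0.7]
opening: 0.0007
```

Run:
```python
from h import *
plan([-.0494,-.034,.09],0,90,1)
```

```text
U now [-0.0555 -0.0322  0.145 ] ori [-179.3    0.4   83.7] F [0.9 0.1 0.7] open 0.0007
per row x 1 [0.0233, -0.0097, -0.2199] [0.00086, -0.00191, -5e-05] mm/row 55.32455070872693 deg/row 0.7556459780285073
```

>>> {"op": "send_rows", "data": {"commands": [[1.0,[0.023,-0.01,-0.07],[0.0009,-0.0019,0]],[1.0,[0,0,-0.08],[0,0,0]],[1.0,[0,0,-0.06],[0,0,0]],[1.0,[0,0,0],[0,0,0]]]}}

```text
clock: 13.35
tool_pos: [0.4983, 0.0236, 0.0923]
orientation: [179.9, 0.1, 84.0]
force: [-0.6, -0.0, 0.5]
opening: 0.0006
```

Run:
```python
from h import *
plan([-.0494,-.034,.07],0,90,1)
```

```text
U now [-0.0479 -0.0316  0.0923] ori [1.799e+02 1.000e-01 8.400e+01] F [-0.6 -0.   0.5] open 0.0006
per row x 1 [-0.0071, -0.0088, -0.0891] [0.00027, 0.00015, -0.0007] mm/row 22.461225268008075 deg/row 0.27656518932885904
```

>>> {"op": "send_rows", "data": {"commands": [[1.0,[-0.007,-0.009,-0.06],[0.0003,0,-0.0007]],[1.0,[0,0,-0.035],[0,0,0]],[1.0,[0,0,0],[0,0,0]]]}}

```text
clock: 13.65
tool_pos: [0.4988, 0.0228, 0.0703]
orientation: [179.8, 0.0, 83.9]
force: [0.5, -0.2, 0.5]
opening: 0.0007
```

Run:
```python
from h import *
plan([-.0494,-.034,.055],0,90,1)
```

```text
U now [-0.0473 -0.0323  0.0703] ori [179.8   0.   83.9] F [ 0.5 -0.2  0.5] open 0.0007
per row x 1 [-0.0093, -0.0058, -0.061] [6e-05, 0.00051, -0.00037] mm/row 15.496691648190634 deg/row 0.2282933499761665
```

>>> {"op": "send_rows", "data": {"commands": [[1.0,[-0.006,-0.004,-0.03],[0,0,0]],[1.0,[0,0,-0.02],[0,0,0]],[1.0,[0,0,-0.014],[0,0,0]],[1.0,[0,0,-0.008],[0,0,0]]]}}

```text
clock: 14.05
tool_pos: [0.4989, 0.0224, 0.0556]
orientation: [179.6, -0.0, 84.0]
force: [-15.7, 2.9, 41.2]
opening: 0.0003
```

Run:
```python
from h import *
plan([-.0494,-.034,.055],0,90,1)
```

```text
U now [-0.0471 -0.0327  0.0556] ori [179.6  -0.   84. ] F [-15.7   2.9  41.2] open 0.0003
per row x 1 [-0.0097, -0.0042, -0.0023] [0.0001, 0.001, -0.00076] mm/row 2.696052588709479 deg/row 0.453759910426598
```

The key is on its stop (41 N at z 0.0556, so fully pressed). I'll back off straight up.

>>> {"op": "send_rows", "data": {"commands": [[1.0,[0,0,0.02],[0,0,0]],[1.0,[0,0,0.05],[0,0,0]],[1.0,[0,0,0.08],[0,0,0]],[1.0,[0,0,0],[0,0,0]]]}}

```text
clock: 14.45
tool_pos: [0.4996, 0.0227, 0.0956]
orientation: [179.5, -0.0, 84.0]
force: [0.6, -0.3, 0.1]
opening: 0.0007
```

Run:
```python
from h import *
plan([.003,-.035,.10],0,90,1)
s=snapshot("wrist"); P=U(cloud(s)); cv2.imwrite("pics/m_wrist.png",s["color"])
m=(abs(P[...,2]-.0615)<.012)&(abs(P[...,0]+.05)<.02)&(abs(P[...,1]+.036)<.02); print(m.sum(),np.percentile(P[m][:,2],[50,90]) if m.any() else 0)
```

```text
U now [-0.0464 -0.0323  0.0956] ori [179.5  -0.   84. ] F [ 0.6 -0.3  0.1] open 0.0007
per row x 1 [0.1954, -0.0322, 0.0178] [5e-05, 0.00131, -0.00086] mm/row 49.71133206122657 deg/row 0.564613971902552
2761 [0.05699254 0.06214629]
```

View pics/m_wrist.png

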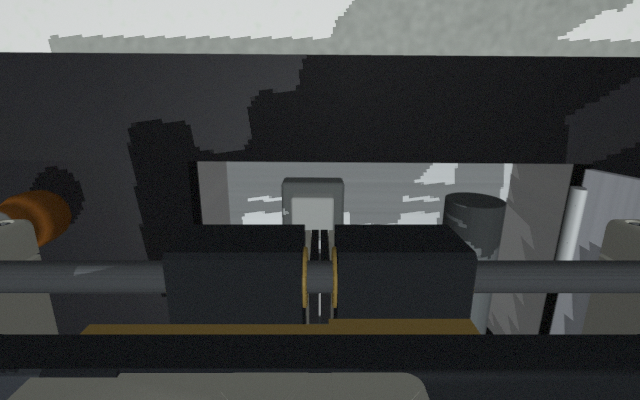

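The square key is back up (top 0.062). Moving to the large key.

>>> {"op": "send_rows", "data": {"commands": [[1.0,[0.04,-0.007,0.02],[0,0.0006,-0.0004]],[1.0,[0.06,-0.01,0],[0,0.0006,-0.0004]],[1.0,[0.055,-0.01,0],[0,0,0]],[1.0,[0.03,-0.004,0],[0,0,0]],[1.0,[0,0,0],[0,0,0]]]}}

```text
clock: 15.0
tool_pos: [0.5456, 0.0142, 0.0971]
orientation: [-179.8, 0.1, 83.7]
force: [0.3, -0.4, -0.6]
opening: -0.0001
```

Run:
```python
from h import *
plan([.003,-.035,.07],0,90,1)
```

```text
U now [ 0.0002 -0.0357  0.0971] ori [-1.798e+02  1.000e-01  8.370e+01] F [ 0.3 -0.4 -0.6] open -0.0001
per row x 1 [0.0114, 0.0018, -0.1084] [9e-05, -0.00052, 0.00011] mm/row 27.255010035877735 deg/row 0.19593173640695405
```

>>> {"op": "send_rows", "data": {"commands": [[1.0,[0.008,0.001,-0.05],[0,-0.0005,0]],[1.0,[0,0,-0.05],[0,0,0]],[1.0,[0,0,0],[0,0,0]]]}}

```text
clock: 15.3
tool_pos: [0.5463, 0.0141, 0.07]
orientation: [-179.9, 0.1, 83.6]
force: [-1.3, -0.6, -0.3]
opening: 0.0003
```

Run:
```python
from h import *
plan([.003,-.035,.0555],0,90,1)
```

```text
U now [ 0.0009 -0.0358  0.07  ] ori [-1.799e+02  1.000e-01  8.360e+01] F [-1.3 -0.6 -0.3] open 0.0003
per row x 1 [0.0085, 0.0022, -0.0581] [0.00013, -0.00031, 0.00029] mm/row 14.690863081149528 deg/row 0.16022586878852776
```

>>> {"op": "send_rows", "data": {"commands": [[1.0,[0.006,0.002,-0.03],[0,0,0]],[1.0,[0,0,-0.016],[0,0,0]],[1.0,[0,0,0],[0,0,0]]]}}

```text
clock: 15.6
tool_pos: [0.5479, 0.0148, 0.0583]
orientation: [-179.9, 0.1, 83.7]
force: [-0.9, -0.1, 3.5]
opening: 0.0002
```

>>> {"op": "send_rows", "data": {"commands": [[1.0,[0,0,-0.01],[0,0,0]],[1.0,[0,0,-0.005],[0,0,0]]]}}

```text
clock: 15.8
tool_pos: [0.548, 0.0147, 0.0561]
orientation: [-180.0, 0.1, 83.7]
force: [-6.4, 0.7, 17.0]
opening: 0.0003
```

>>> {"op": "send_rows", "data": {"commands": [[1.0,[0,0,-0.003],[0,0,0]]]}}

```text
clock: 15.9
tool_pos: [0.548, 0.0147, 0.0563]
orientation: [-180.0, 0.1, 83.7]
force: [-3.7, 0.8, 7.2]
opening: 0.0001
```

>>> {"op": "send_rows", "data": {"commands": [[1.0,[0,0,-0.008],[0,0,0]],[1.0,[0,0,-0.003],[0,0,0]]]}}

```text
clock: 16.1
tool_pos: [0.548, 0.0147, 0.0563]
orientation: [179.9, 0.1, 83.8]
force: [-2.7, 0.4, 4.9]
opening: 0.0002
```

>>> {"op": "send_rows", "data": {"commands": [[1.0,[0,0,-0.012],[0,0,0]]]}}

```text
clock: 16.2
tool_pos: [0.5482, 0.0147, 0.0556]
orientation: [179.9, 0.1, 83.8]
force: [-13.5, 2.8, 40.0]
opening: -0.0003
```

Fully down (40 N on the stop, z 0.0556). Raising away.

>>> {"op": "send_rows", "data": {"commands": [[1.0,[0,0,0.02],[0,0,0]],[1.0,[0,0,0.05],[0,0,0]],[1.0,[0,0,0.1],[0,0,0]],[1.0,[0,0,0.15],[0,0,0]],[1.0,[0,0,0.18],[0,0,0]],[1.0,[0,0,0.18],[0,0,0]],[1.0,[0,0,0.18],[0,0,0]],[1.0,[0,0,0.15],[0,0,0]],[1.0,[0,0,0.1],[0,0,0]],[1.0,[0,0,0],[0,0,0]]]}}

```text
clock: 17.2
tool_pos: [0.544, 0.0134, 0.3501]
orientation: [179.7, -0.0, 83.8]
force: [-0.0, -0.5, -1.4]
opening: 0.0005
```

Run:
```python
from h import *
st()
s=snapshot("wrist"); P=U(cloud(s)); cv2.imwrite("pics/n_wrist.png",s["color"])
for n,x,y in (("sq",-.0494,-.036),("lg",.003,-.035),("sm",.053,-.04)):
    m=(abs(P[...,0]-x)<.005)&(abs(P[...,1]-y)<.005)&(P[...,2]<.08); print(n,m.sum(),np.median(P[m][:,2]) if m.any() else None)
s=snapshot("scene"); cv2.imwrite("pics/n_scene.png",s["color"]); P=U(cloud(s))
m=(P[...,2]>.109)&(P[...,2]<.16)&(P[...,0]>-.15)&(P[...,0]<.3)&(abs(P[...,1])<.3)
k,l,t,c=cv2.connectedComponentsWithStats(m.astype(np.uint8))
for i in range(1,k):
    if t[i,4]>8: z=P[l==i]; print(t[i],np.median(z,0).round(3))
# hatch angle from pixels
m=(P[...,2]>.12)&(P[...,2]<.26)&(abs(P[...,0])<.085)&(P[...,1]>.085)&(P[...,1]<.15); q=P[m]
f=np.polyfit(q[:,2],q[:,1],1); print("hatch lean deg",np.degrees(np.arctan(f[0])),m.sum())
```

```text
17.2 [0.544  0.0134 0.3501] [ 1.797e+02 -3.000e-02  8.380e+01] [-0.  -0.5 -1.4] [ 0.   -0.03  0.03] 0.0005 [ 2.210e+01  4.700e+00 -4.100e+00  1.000e-01 -8.100e+01 -1.184e+02]
sq 63 0.06181370209749093
lg 49 0.061697048201903026
sm 49 0.06133094802065264
[319 155  12  20 122] [-0.066 -0.156  0.121]
[276 176  20  14 179] [ 0.055 -0.171  0.115]
[236 193   9   7  46] [ 0.197 -0.198  0.112]
[247 193  34  26 616] [ 0.157 -0.12   0.12 ]
[359 215  18  12  87] [-0.053  0.1    0.139]
[267 219  35  28 711] [ 0.158 -0.002  0.12 ]
[322 226  37  22 214] [0.039 0.098 0.133]
[392 230   9   8  54] [-0.107  0.161  0.114]
[369 239   8   4  10] [-0.038  0.145  0.11 ]
[288 248  37  41 900] [0.161 0.12  0.119]
[349 250   7  10  25] [0.037 0.153 0.11 ]
[ 272  298   48   46 1099] [0.268 0.252 0.131]
hatch lean deg 16.52203276861801 927
```

View pics/n_wrist.png

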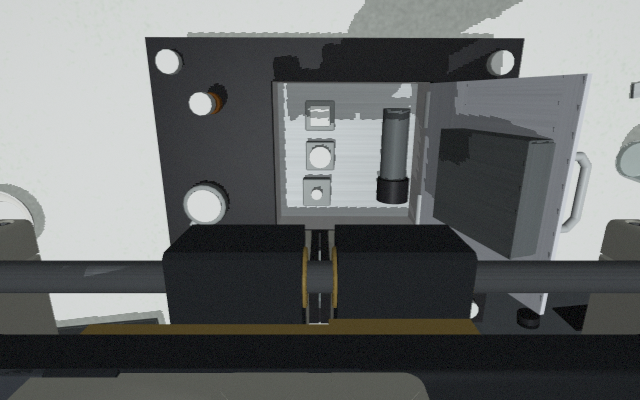

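View pics/n_scene.png

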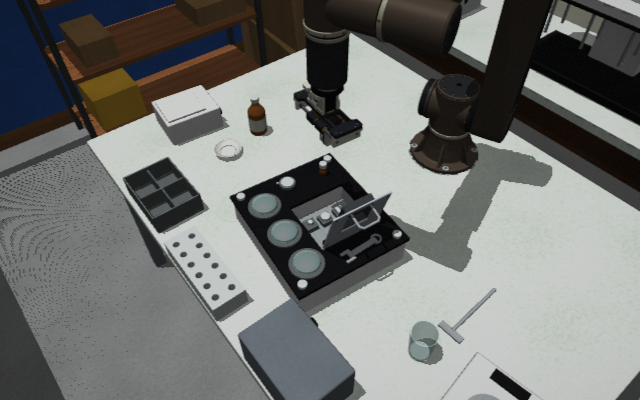

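All three keys are up (0.0613–0.0618), the hatch leans 16.5° past upright, the bystanders have not moved, and the arm touches nothing. I'm handing in.

```bash
python3 -c "
from h import *
print(order.close_job()); st()"
```

```text
the job is handed in; nothing more can be done
None
the job is handed in; nothing more can be done
```

The job is done as asked and handed in at about 17.3 s, with the arm clear of everything.

- **Ring and hatch:** I gripped the ring bar and swung it upright to about 91–92°, while depth readings showed the hatch still flat. I then lifted the hatch along its hinge arc and released it at the stop. The last check showed it leaning 16.5° past upright by itself.
- **Keys:** I pressed the square key to its stop and let it come up, then the large round key. The small round key was never touched. At the last check all three tops were at 61–62 mm, which is fully up.
- **Bystanders:** The vial and timer measured within about 1 mm of their starting positions, the wrench within a few millimetres. I only looked at the beaker, bottle, paddle and dish in the pictures, where they appeared unmoved.
- **Disagreements:**
  - Both presses were firmer than needed, about 40–41 N at the fingertips against the stop. That is well under the 120 N wrist limit, and I took the 40 N limit to apply only to the arm and gripper body.
  - While turning the ring the pull briefly reached 4.4 N, about the force that starts the hatch, so I lowered the bar. The hatch was flat when I checked straight afterwards, but I did not measure its angle at that moment.
  - The large key's force wavered between 5 and 17 N before the final firm push. It stayed down throughout, so this was a single press.

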